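Open the bolted double doors of a spice cabinet

ROBOT

A 7-joint arm with a two-finger parallel gripper is mounted at the origin on the work surface. World frame = base frame: x ahead of the robot, y to its left, z up, the work surface at z = 0. Lengths are in m, angles in rad, forces in N, time in s.
With the tool pointing down it reaches from about 0.4 to 0.85 m from the base axis. Payload 4.5 kg.
Tool frame: the origin (TCP) lies midway between the tips of the shut fingers; the grasp point (between the pads) lies behind it (env.grip_point_offset is the z of the grasp point in the tool frame, in m); z points along the fingers, y is the line along which they close (so a half turn about z gives the same grasp; the last joint's range is limited). The gripper opens to 88 mm and grips with 3 to 60 N. Pads are 18 mm wide; open, the fingers measure 123 mm over their backs; the gripper's body (75 mm by 187 mm) begins 45 mm behind the grasp point.
Start: joints at [1.295, 0.689, -0.195, 1.565, 0.157, 0.902, -0.215], TCP at [0.191, -0.595, 0.239] pointing down, gripper open.
Joint ranges: [-3.01, 3.01], [-0.46, 2.08], [-1.47, 1.51], [0.13, 2.56], [-1, 4.14], [0.04, 2.09], [-2.66, 2.66]. Speed limits (rad/s): [2.57, 2.57, 3.14, 3.14, 3.14, 3.14, 3.14].

INTERFACE

Orientations are given as a unit quaternion [w, x, y, z].
In Python, from workcell import env, eyes, workorder gives the robot as it stands.
- The arm moves only by the tool apply_moves, never from a script. Its argument "rows" is a list of rows, each an object with "gripper": the finger opening in m, from 0 to 0.0881; "offset": the shift along the tool's x, y, z in m, a list of three; "dr": the turn, a rotation vector about the tool's x, y, z in degrees, a list of three. A call has 1 to 8 rows; each row is the pose to reach, as a shift and turn from the pose commanded when the call began, along the tool's axes at that moment; what a row does not reach only later rows make up. A row lasts 1/10 s, in which the tool goes at most 50 mm and 8.59 degrees, less where a joint would pass 70% of its speed; a pose out of reach is approached as far as the arm can. A call with a gripper value outside its range is refused whole. The fingers move at their own pace and stop on an object; "newtons" is the grip in N (left out, the last holds). Time passes only in rows, so rows that repeat a pose let the fingers close. It gives the time, the measured TCP pose, the force, the opening and the grip force at its end, in the units of the state.
- env.read_state(): the state, without advancing time (a new reading comes with each control period).
- eyes.snapshot(name): name is "side" or "top"; returns a dict with "color" (384x512x3 uint8, red, green, blue), "fov_y" (degrees; the focal length in pixels is half the picture's height over the tangent of half this angle, whatever the lens; pixels are square), "cx", "cy" (the principal point, pixels), "k1" (the pictures are not rectified: a ray, as slopes to the right and down, at radius r is drawn at 1 + k1 r^2 times it, then the intrinsics apply), "extrinsics" (4x4, takes a point from world to camera coordinates). Camera axes: x right, y down, z forward; pixel columns grow to the right and rows downward; lengths in m; the calibration is good to about 2 mm. A picture is of the moment at which its call begins. There is no depth.
- workorder.sign_off(): hands the job in; it is judged then, once.
The state is a dict: "clock": time; "q": joint angles; "qd": joint speeds; "tau": joint torques, N m; "ee_pos": TCP position; "orientation": TCP orientation; "ft_force": force on the tool from outside, world axes, zero at the start; "ft_torque": the same for the moment, N m; "opening": finger opening in m; "gripper_force": force on a finger pad.
Only numpy, scipy, OpenCV 4.12 (cv2) and the standard library are available. Lean on these libraries where they do the work, as an engineer would, in place of code of your own. Each camera call takes 0.05 s, during which the arm holds its last target. There are 200 camera calls.

TASK

Open the spice cabinet on the table: draw the sliding bolt on its roof fully back, swing the bolted leaf (the one whose strip laps over the other) wide open, and then swing the covered leaf wide open too, so that both stand about square to the cabinet's front. Move the leaves gently, without flinging them, and leave the jars, dish, ladle and stirrer where they are.

Things in the scene. Friction and masses are not known exactly. Their poses are not given: they have to be found in the camera images.
- cabinet: Fixed bamboo cabinet with clear panels, 130 mm deep (x), 290 wide (y), roof 170 mm high. Origin: centre of underside; front plane at its x = -65 mm, facing -x. Two 12 mm thick, 141 mm wide leaves, 32 to 190 mm high, meet at y = 0: the bolted one hinged at +y, the covered one at -y. A strip on the bolted leaf laps 16 mm over the covered leaf, so it must open first. Three jars inside.
- bolt (a joint): Steel barrel bolt along the cabinet's y on its roof, 14 mm behind the front plane. 0 = fully shot (towards -y, through the keeper on the back of the bolted leaf), 0.040 m = fully drawn towards +y. The leaf is free beyond 0.022; starts between 0 and 0.010. Stays where it is left; friction about 1.5 N.
- bolt_knob (a point): On the axis of the bolt's upright round knob (12 mm diameter), 208 mm above the table; knob top at 217 mm. Its upper part stands above the bolt's guides and the leaves' top edges (all 190 mm high) and can be pinched or pushed there from above. With the bolt at 0 it is at x = -51, y = 60 mm in the cabinet's frame; it moves along +y as the bolt is drawn.
- bolted_leaf (a joint): Hinge angle of the bolted leaf: 0 = shut, grows as it swings out to the cabinet's front (about 1.57 = square to the front), stop at 1.9 rad. Opens clockwise seen from above. Stays where it is left (friction 0.06 N m).
- bolted_leaf_handle (a point): Grip point on the bolted leaf's vertical steel bar handle (12 mm diameter, 56 to 182 mm above the table, 35 mm off the leaf's face, legs to the leaf at 70 and 125 mm, the bar free above), on the bar's axis, 165 mm above the table; 100 mm from the hinge along the leaf, 47 mm ahead of it. Can be pinched from above, a finger on each side along the leaf. The other leaf's bar is 85 mm away.
- bolted_leaf_hinge (a point): Point on the vertical hinge line of the bolted leaf, 165 mm above the table, in the cabinet's front plane, 142.5 mm to +y of its middle. Does not move as the leaf turns; its yaw turns with the leaf.
- covered_leaf (a joint): Hinge angle of the covered leaf: 0 = shut, grows as it swings out (about 1.57 = square to the front), stop at 1.9 rad. Opens anticlockwise seen from above. Stays where it is left (friction 0.06 N m).
- covered_leaf_handle (a point): Grip point on the covered leaf's vertical steel bar handle, the shorter one (12 mm diameter, 104 to 182 mm above the table, 35 mm off the leaf's face, one leg at 125 mm, the bar free above), on the bar's axis, 165 mm above the table; 100 mm from the hinge along the leaf, 47 mm ahead of it.
- covered_leaf_hinge (a point): Point on the vertical hinge line of the covered leaf, 165 mm above the table, in the cabinet's front plane, 142.5 mm to -y of its middle. Does not move as the leaf turns; its yaw turns with the leaf.
- roof_jar: Loose clear jar with twist cap, 48 mm diameter, 85 mm high, standing on the cabinet's roof at the back of its -y half. Origin: centre of its underside. A bystander.
- table_jar: Loose clear jar like the one on the roof, standing on the table to one side. Origin: centre of its underside. A bystander.
- dish: Loose ceramic dish, 130 mm diameter, 40 mm high, on the table to one side. Origin: centre of its underside. A bystander.
- ladle: Loose steel ladle, 230 mm long, 24 mm high, lying on the table to one side. Origin: on the table, near the middle of its length. A bystander.
- stirrer: Loose flat bamboo stirrer, 205 mm long, 8 mm thick, lying on the table between the robot and the cabinet; the leaves swing clear above it. Origin: on its underside, near the middle of its length. A bystander.

How it is judged:
By the outcome, as a careful person would: the job done as asked, in the order asked, and still so for the second after the job is handed in, with the robot touching nothing.
It also fails if it takes over 64 s, if anything falls off the work surface, if the arm or the gripper's body presses on something with over 40 N, if the wrist force passes 120 N, or if a joint passes its speed limit or range.

## Working session

There is one attempt and no reset: what is moved stays moved. The work goes in short steps, Python scripts to look and compute and a tool call to move; the robot and the scene stay as the last step left them, time stands still between calls to the robot, and variables do not carry over. Pictures are saved under pics/ and viewed, at most 10 in all, crops included, and the job is handed in when it is done.

Besides the shell and the picture viewer there is one more tool, called after "Request:" as name(argument=value, ...) on one line, values as JSON. apply_moves: Moves the arm, as the interface text tells. Its arguments: {"type":"object","properties":{"rows":{"type":"array","items":{"type":"object","properties":{"gripper":{"type":"number"},"offset":{"type":"array","items":{"type":"number"}},"dr":{"type":"array","items":{"type":"number"}}}}},"newtons":{"type":"number"}},"required":["rows"]}

```bash
mkdir -p pics; ls
cat > h.py <<'E'
import numpy as np, cv2
from workcell import env, eyes, workorder
def snap(n,f=None):
    s=eyes.snapshot(n)
    if f: cv2.imwrite('pics/'+f,cv2.cvtColor(s['color'],cv2.COLOR_RGB2BGR))
    return s
def ray(s,u,v):
    f=s['color'].shape[0]/2/np.tan(np.radians(s['fov_y'])/2)
    d=np.array([(u-s['cx'])/f,(v-s['cy'])/f]); p=d.copy()
    for _ in range(30): p=d/(1+s['k1']*(p@p))
    E=np.array(s['extrinsics']);R=E[:3,:3]
    return -R.T@E[:3,3], R.T@np.array([p[0],p[1],1])
def atz(s,u,v,z):
    o,d=ray(s,u,v); return o+d*(z-o[2])/d[2]
def proj(s,P):
    E=np.array(s['extrinsics']);c=E[:3,:3]@np.array(P)+E[:3,3];p=c[:2]/c[2]
    p=p*(1+s['k1']*(p@p));f=s['color'].shape[0]/2/np.tan(np.radians(s['fov_y'])/2)
    return p*f+[s['cx'],s['cy']]
E
python3 - <<'E'
from h import *
a=snap('top','top0.png');b=snap('side','side0.png')
c=np.vstack([a['color'],]);
for s in(a,b): print(s['fov_y'],s['cx'],s['cy'],s['k1'],ray(s,s['cx'],s['cy']))
for n in('top0','side0'):
    i=cv2.imread(f'pics/{n}.png');cv2.imwrite(f'pics/{n}b.png',cv2.resize(i,(800,600),interpolation=cv2.INTER_CUBIC))
st=env.read_state();print(st,env.grip_point_offset)
E
```

```text
pics
49.05212899581791 250.0978277275742 184.4433171148835 -0.09939926311717188 (array([0.36056178, 0.00274175, 1.58788248]), array([ 0.14661503,  0.01067132, -0.98913607]))
57.99865097024646 251.14541318970072 194.5830667973171 -0.08755773043631182 (array([0.46553326, 0.86374375, 0.8703673 ]), array([ 0.07158844, -0.76760467, -0.63691299]))
{'clock': 0.1, 'q': array([ 1.29484289,  0.68990889, -0.19453448,  1.56622284,  0.15728086,
        0.90253195, -0.21510638]), 'qd': array([ 2.86253897e-04, -2.59638835e-03, -1.13161355e-03, -4.20959026e-03,
       -4.62177917e-04, -7.37415213e-05,  2.40792084e-04]), 'tau': array([-2.30061523e-03, -5.28500819e+01, -1.27137959e+00, -1.53837991e+01,
       -5.25563385e-02,  1.95022920e-03,  3.75284401e-05]), 'ee_pos': array([ 0.19030892, -0.59471977,  0.23798972]), 'orientation': array([-8.21187893e-04,  9.88025034e-01,  1.54291369e-01, -1.79751158e-04]), 'ft_force': array([-0.27004617,  0.89998695,  0.46204607]), 'ft_torque': array([ 0.01097772, -0.02131692,  0.00604449]), 'gripper_force': 0.0, 'opening': 0.08825375246515324} -0.0187
```

View pics/top0b.png

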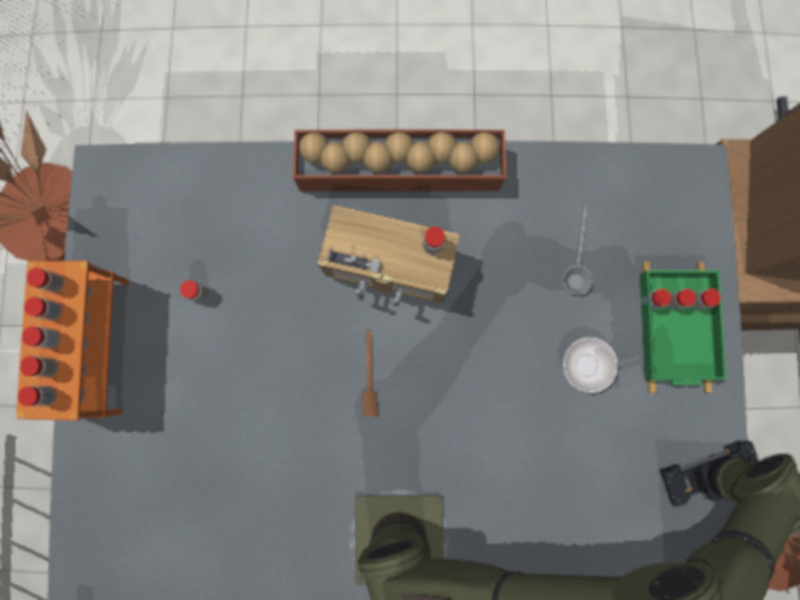

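View pics/side0b.png

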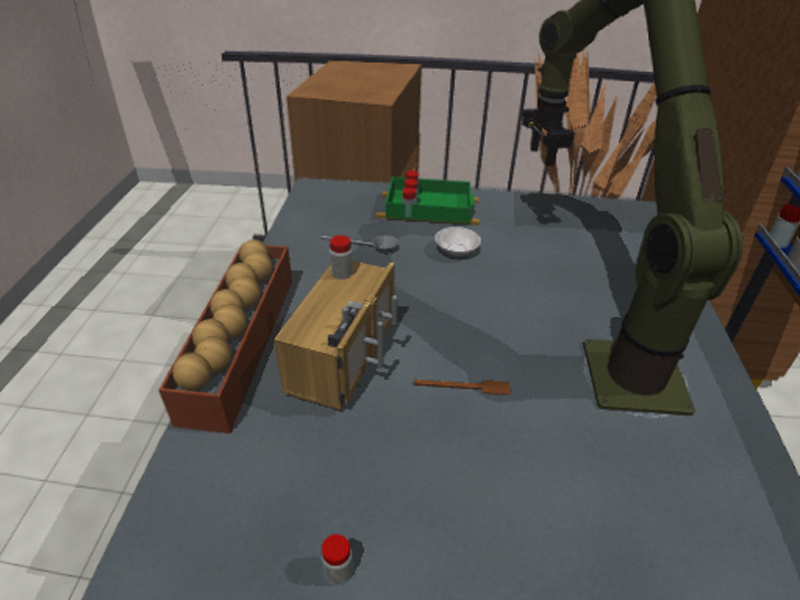

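The top view shows the cabinet with roof corners at about (333,207), (459,233), (448,298) and (319,264) in the enlarged picture. The bolt knob is near (375,265), and the two handles are near (362,288) and (397,297). The side view confirms the layout. Next I'll enlarge the cabinet in both views.

Run:
```python
import cv2
i=cv2.imread('pics/top0.png')[125:210,198:303];cv2.imwrite('pics/c1.png',cv2.resize(i,None,fx=7,fy=7,interpolation=cv2.INTER_CUBIC))
i=cv2.imread('pics/side0.png')[145:265,170:270];cv2.imwrite('pics/c2.png',cv2.resize(i,None,fx=5,fy=5,interpolation=cv2.INTER_CUBIC))
```

```text
(no output)
```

View pics/c1.png

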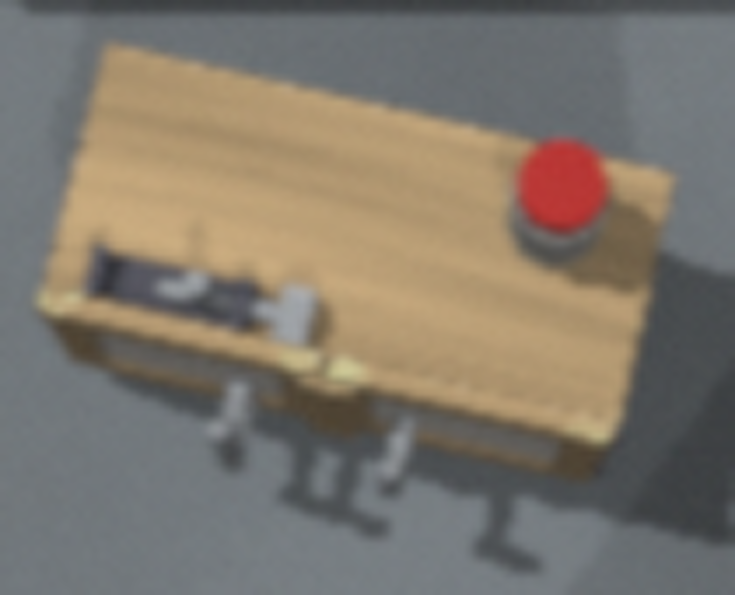

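View pics/c2.png

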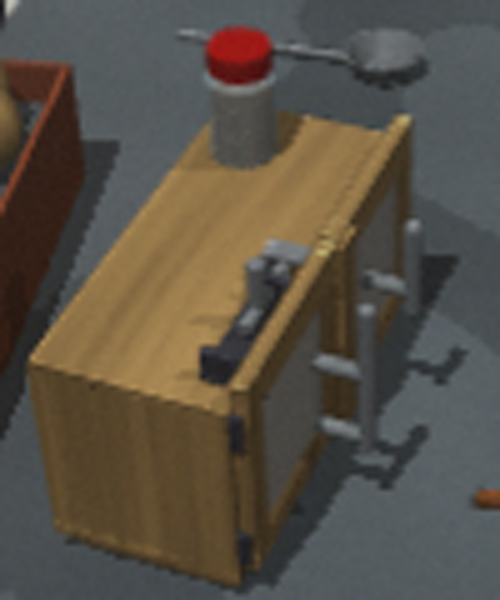

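The crops show the roof's back corners at (107,45) and (673,178) in crop 1, the front leaf corners at (40,305) and (607,440), and the knob near (185,285). In crop 2 the knob top is near (258,260) and the bar tops are at (368,308) and (413,222). I'll fit the cabinet pose to these points.

```bash
cat > fit.py <<'E'
from h import *
from scipy.optimize import least_squares
a=snap('top');b=snap('side')
T=[((65,145,170),107,45),((65,-145,170),673,178),((-77,142,190),40,305),((-77,-142,190),607,440),((-112,42.5,182),240,387),((-112,-42.5,182),403,425)]
S=[((65,145,170),33,362),((65,145,0),58,530),((-65,145,0),240,583),((-112,42.5,182),368,308),((-112,-42.5,182),413,222)]
def W(x,p): 
    c,s=np.cos(x[2]),np.sin(x[2]);p=np.array(p)/1000
    return np.array([x[0]+c*p[0]-s*p[1],x[1]+s*p[0]+c*p[1],p[2]])
obs=[(a,p,(u+.5)/7-.5+198,(v+.5)/7-.5+125) for p,u,v in T]+[(b,p,(u+.5)/5-.5+170,(v+.5)/5-.5+145) for p,u,v in S]
def res(x): return np.concatenate([proj(s,W(x,p))-[u,v] for s,p,u,v in obs])
r=least_squares(res,[.66,.03,-.2],loss='soft_l1')
if __name__=='__main__':
    print(r.x,np.degrees(r.x[2]));print(res(r.x).reshape(-1,2).round(1))
    for d in(0,5,10):
        P=proj(a,W(r.x,(-51,60+d,217)));Q=proj(b,W(r.x,(-51,60+d,217)));print(d,(P-[198,125])*7+3,(Q-[170,145])*5+2)
    for n,p in dict(knob0=(-51,60,208),bh=(-112,42.5,165),bhinge=(-65,142.5,165),ch=(-112,-42.5,165),chinge=(-65,-142.5,165)).items(): print(n,W(r.x,p).round(4))
E
python3 fit.py
```

```text
[ 0.66324705  0.01979001 -0.22724678] -13.020281481663215
[[ 0.5 -0.1]
 [ 1.1 -0.9]
 [ 0.3  1. ]
 [ 1.3  0.4]
 [-2.   6.1]
 [-0.8  6.3]
 [-2.  -0.9]
 [-0.2  3.5]
 [-0.   3.6]
 [-0.7 -1.2]
 [-0.6 -0.5]]
0 [215.59207972 287.04068163] [256.95081933 252.78004446]
5 [205.35422381 284.71928018] [253.64549726 257.87890623]
10 [195.12089129 282.39915178] [250.31688719 263.01419509]
knob0 [0.6271 0.0897 0.208 ]
bh [0.5637 0.0864 0.165 ]
bhinge [0.632  0.1733 0.165 ]
ch [0.5446 0.0036 0.165 ]
chinge [ 0.5678 -0.1044  0.165 ]
```

```bash
sed -i 's/240,387)/222,427)/;s/403,425)\]/390,467)]/;s/((65,145,0),58,530),((-65,145,0),240,583),//' fit.py; python3 fit.py
```

```text
[ 0.66236329  0.02241646 -0.23044962] -13.20379075128464
[[-0.2  0.1]
 [ 0.4 -0.5]
 [-0.6  1.1]
 [ 0.4  0.8]
 [-0.3  0.6]
 [ 0.2  0.6]
 [-2.  -0.3]
 [-0.6 -0.5]
 [-0.4  0.1]]
0 [209.80255869 288.4135689 ] [257.25996902 255.81565147]
5 [199.573737   286.05967973] [253.92372564 260.93014016]
10 [189.34951051 283.70708724] [250.56395852 266.08118753]
knob0 [0.6264 0.0925 0.208 ]
bh [0.563  0.0894 0.165 ]
bhinge [0.6316 0.176  0.165 ]
ch [0.5436 0.0066 0.165 ]
chinge [ 0.5665 -0.1015  0.165 ]
```

```bash
cat > mv.py <<'E'
from h import *
from scipy.spatial.transform import Rotation as R
import sys
def rel(pos,yawy,st=None):
    "offset (m) and rotvec (deg) in the tool frame to reach pos with tool down, tool y at world angle yawy (deg)"
    st=st or env.read_state(); q=st['orientation']; R0=R.from_quat([q[1],q[2],q[3],q[0]])
    a=np.radians(yawy+90); z=[0,0,-1];x=[np.cos(a),np.sin(a),0]; y=np.cross(z,x)
    Rt=R.from_matrix(np.array([x,y,z]).T)
    return R0.inv().apply(np.array(pos)-st['ee_pos']).round(4),(R0.inv()*Rt).as_rotvec(degrees=True).round(2)
if __name__=='__main__':
    v=[float(t) for t in sys.argv[1:]]; st=env.read_state()
    print(st['clock'],st['ee_pos'].round(4),st['q'].round(2),st['opening'],st['ft_force'].round(1)); print(*rel(v[:3],v[3],st))
E
python3 mv.py 0.6271 0.0954 0.29 -103.2;python3 mv.py 0.6271 0.0954 0.29 76.8
```

```text
0.3 [ 0.1905 -0.5951  0.2385] [ 1.29  0.69 -0.19  1.57  0.16  0.9  -0.22] 0.0881266415822358 [0.4 0.3 0.4]
[ 0.6264 -0.5244 -0.0513] [-3.000e-02  1.000e-02  3.096e+01]
0.3 [ 0.1905 -0.5951  0.2385] [ 1.29  0.69 -0.19  1.57  0.16  0.9  -0.22] 0.0881266415822358 [0.4 0.3 0.4]
[ 0.6264 -0.5244 -0.0513] [-1.0000e-02 -4.0000e-02 -1.4904e+02]
```

Request:
apply_moves(rows=[{"gripper":0.05,"offset":[0,0,-0.05],"dr":[0,0,0]},{"gripper":0.05,"offset":[0.04,-0.035,-0.06],"dr":[0,0,5]},{"gripper":0.05,"offset":[0.08,-0.065,-0.06],"dr":[0,0,8]},{"gripper":0.05,"offset":[0.12,-0.1,-0.06],"dr":[0,0,12]},{"gripper":0.05,"offset":[0.16,-0.13,-0.06],"dr":[0,0,16]},{"gripper":0.05,"offset":[0.2,-0.165,-0.06],"dr":[0,0,20]},{"gripper":0.05,"offset":[0.235,-0.2,-0.06],"dr":[0,0,25]},{"gripper":0.05,"offset":[0.27,-0.23,-0.06],"dr":[0,0,31]}])

```text
clock: 1.1
ee_pos: [0.3751, -0.297, 0.2989]
orientation: [0.0, 0.993, -0.117, 0.0]
ft_force: [0.9, -0.2, 0.5]
opening: 0.0501
gripper_force: 0.0
```

```bash
python3 mv.py 0.6271 0.0954 0.29 -103.2
```

```text
1.1 [ 0.3751 -0.297   0.2989] [ 0.62  0.41 -0.07  1.92  0.04  0.81 -1.28] 0.05014513939611477 [ 0.9 -0.2  0.5]
[ 0.1535 -0.4404  0.0089] [-0.   -0.02 -0.29]
```

Request:
apply_moves(rows=[{"gripper":0.05,"offset":[0.015,-0.045,0],"dr":[0,0,-8.5]},{"gripper":0.05,"offset":[0.03,-0.09,0],"dr":[0,0,-17]},{"gripper":0.05,"offset":[0.05,-0.135,0],"dr":[0,0,-25.5]},{"gripper":0.05,"offset":[0.065,-0.18,0],"dr":[0,0,-34]},{"gripper":0.05,"offset":[0.08,-0.225,0],"dr":[0,0,-42.5]},{"gripper":0.05,"offset":[0.095,-0.27,0],"dr":[0,0,-51]},{"gripper":0.05,"offset":[0.11,-0.315,0],"dr":[0,0,-59.5]},{"gripper":0.05,"offset":[0.125,-0.36,0],"dr":[0,0,-68]}])

```text
clock: 1.9
ee_pos: [0.5795, 0.0245, 0.2989]
orientation: [0.0, 0.887, 0.462, 0.0]
ft_force: [1.4, 0.2, -0.1]
opening: 0.0501
gripper_force: 0.0
```

```bash
python3 mv.py 0.6271 0.0954 0.29 76.8
```

```text
1.9 [0.5795 0.0245 0.2989] [ 0.12  0.58 -0.41  1.62  0.26  0.99 -0.98] 0.05013988891918752 [ 1.4  0.2 -0.1]
[ 0.0854 -0.0016  0.0088] [ 1.0000e-02  3.0000e-02 -1.1171e+02]
```

Request:
apply_moves(rows=[{"gripper":0.05,"offset":[0.02,0,0],"dr":[0,0,-8.5]},{"gripper":0.05,"offset":[0.04,0,0],"dr":[0,0,-17]},{"gripper":0.05,"offset":[0.06,0,0],"dr":[0,0,-25.5]},{"gripper":0.05,"offset":[0.085,-0.001,0],"dr":[0,0,-34]},{"gripper":0.05,"offset":[0.085,-0.001,0],"dr":[0,0,-42.5]},{"gripper":0.05,"offset":[0.085,-0.001,0],"dr":[0,0,-51]},{"gripper":0.05,"offset":[0.085,-0.001,0],"dr":[0,0,-59.5]},{"gripper":0.05,"offset":[0.085,-0.001,0],"dr":[0,0,-68]}])

```text
clock: 2.7
ee_pos: [0.627, 0.0927, 0.2985]
orientation: [0.0, 0.476, 0.879, -0.0]
ft_force: [-0.4, 0.4, -0.5]
opening: 0.0498
gripper_force: 0.0
```

```bash
python3 mv.py 0.6271 0.0954 0.197 76.8
```

```text
2.7 [0.627  0.0927 0.2985] [ 0.15  0.71 -0.71  1.44  0.49  1.16 -0.06] 0.0497685856308782 [-0.4  0.4 -0.5]
[0.0022 0.0016 0.1015] [-3.000e-02  0.000e+00 -4.371e+01]
```

Request:
apply_moves(rows=[{"gripper":0.05,"offset":[0.002,0.002,0],"dr":[0,0,-8.5]},{"gripper":0.05,"offset":[0.002,0.002,0.01],"dr":[0,0,-17]},{"gripper":0.05,"offset":[0.002,0.002,0.02],"dr":[0,0,-25.5]},{"gripper":0.05,"offset":[0.002,0.002,0.04],"dr":[0,0,-34]},{"gripper":0.05,"offset":[0.002,0.002,0.06],"dr":[0,0,-42.5]},{"gripper":0.05,"offset":[0.002,0.002,0.07],"dr":[0,0,-43.7]},{"gripper":0.05,"offset":[0.002,0.002,0.07],"dr":[0,0,-43.7]}])

```text
clock: 3.4
ee_pos: [0.6269, 0.0949, 0.2271]
orientation: [-0.001, 0.119, 0.993, -0.001]
ft_force: [0.3, 1.0, -0.5]
opening: 0.0499
gripper_force: 0.0
```

```bash
python3 mv.py 0.6271 0.0954 0.197 76.8
python3 - <<'E'
from h import *
s=snap('side','s1.png');t=snap('top')
i=s['color'][135:235,170:270,::-1];j=t['color'][125:210,198:303,::-1]
cv2.imwrite('pics/s1c.png',cv2.resize(i,None,fx=6,fy=6,interpolation=cv2.INTER_CUBIC))
E
```

```text
3.4 [0.6269 0.0949 0.2271] [ 0.21  0.84 -0.87  1.53  0.69  1.11  0.52] 0.04989435951319717 [ 0.3  1.  -0.5]
[-0.0002  0.0006  0.0301] [-0.09 -0.15 -0.51]
```

View pics/s1c.png

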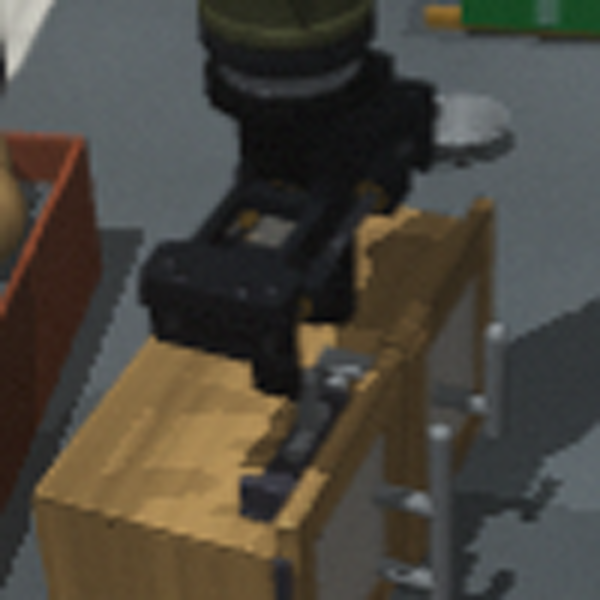

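The gripper is above the bolt. The near finger's tip is at about (278,390) and the knob is to its right at about (316,385). I'll check this against the model's projection.

Run:
```python
from fit import *
c=lambda P:((proj(b,P)-[170,145-10])*6+2.5).round(0)
yd=np.array([.228,.974,0]);xd=np.array([.974,-.228,0])
t=np.array([.6269,.0949,.2271])
for k in(.025,.036): print('finger',k,c(t+k*yd-.009*xd),c(t+k*yd+.009*xd))
for d in(0,5,10):
    for z in (190,217): print(d,z,c(W(r.x,(-57,60+d,z))),c(W(r.x,(-45,60+d,z))))
```

```text
finger 0.025 [303. 390.] [268. 381.]
finger 0.036 [294. 404.] [259. 395.]
0 190 [322. 411.] [300. 406.]
0 217 [320. 370.] [298. 364.]
5 190 [318. 418.] [296. 412.]
5 217 [316. 376.] [294. 371.]
10 190 [314. 424.] [292. 418.]
10 217 [312. 382.] [289. 377.]
```

Request:
apply_moves(newtons=15, rows=[{"gripper":0.05,"offset":[0,0,0.01],"dr":[0,0,-0.5]},{"gripper":0.05,"offset":[0,0,0.02],"dr":[0,0,-0.5]},{"gripper":0.05,"offset":[0,0,0.03],"dr":[0,0,-0.5]},{"gripper":0.0,"offset":[0,0,0.03],"dr":[0,0,-0.5]},{"gripper":0.0,"offset":[0,0,0.03],"dr":[0,0,-0.5]},{"gripper":0.0,"offset":[0,0,0.03],"dr":[0,0,-0.5]},{"gripper":0.0,"offset":[0,0,0.03],"dr":[0,0,-0.5]},{"gripper":0.0,"offset":[0,0,0.03],"dr":[0,0,-0.5]}])

```text
clock: 4.4
ee_pos: [0.6279, 0.0962, 0.1991]
orientation: [0.0, 0.114, 0.994, 0.001]
ft_force: [1.2, 1.8, -0.2]
opening: 0.0119
gripper_force: 0.8
```

Request:
apply_moves(rows=[{"gripper":0.0,"offset":[0,0,0],"dr":[0,0,0]},{"gripper":0.0,"offset":[0,0.006,0],"dr":[0,0,0]},{"gripper":0.0,"offset":[0,0.012,0],"dr":[0,0,0]},{"gripper":0.0,"offset":[0,0.018,0],"dr":[0,0,0]},{"gripper":0.0,"offset":[0,0.024,0],"dr":[0,0,0]},{"gripper":0.0,"offset":[0,0.03,0],"dr":[0,0,0]},{"gripper":0.0,"offset":[0,0.034,0],"dr":[0,0,0]},{"gripper":0.0,"offset":[0,0.034,0],"dr":[0,0,0]}])

```text
clock: 5.2
ee_pos: [0.636, 0.1304, 0.1991]
orientation: [0.001, 0.113, 0.994, 0.001]
ft_force: [1.5, 2.0, 4.4]
opening: 0.0113
gripper_force: 15.0
```

Request:
apply_moves(rows=[{"gripper":0.0,"offset":[0,0.002,0],"dr":[0,0,0]},{"gripper":0.0,"offset":[0,0.004,0],"dr":[0,0,0]},{"gripper":0.0,"offset":[0,0.006,0],"dr":[0,0,0]},{"gripper":0.0,"offset":[0,0.007,0],"dr":[0,0,0]},{"gripper":0.0,"offset":[0,0.007,0],"dr":[0,0,0]}])

```text
clock: 5.7
ee_pos: [0.6362, 0.1309, 0.199]
orientation: [-0.001, 0.115, 0.993, -0.004]
ft_force: [-3.6, -8.4, 10.6]
opening: 0.0115
gripper_force: 15.0
```

Request:
apply_moves(rows=[{"gripper":0.0,"offset":[0,-0.006,0],"dr":[0,0,0]},{"gripper":0.05,"offset":[0,-0.006,0],"dr":[0,0,0]},{"gripper":0.05,"offset":[0,-0.006,0],"dr":[0,0,0]},{"gripper":0.05,"offset":[0,-0.006,0],"dr":[0,0,0]},{"gripper":0.05,"offset":[0,-0.006,-0.02],"dr":[0,0,0]},{"gripper":0.05,"offset":[0,-0.006,-0.05],"dr":[0,0,0]},{"gripper":0.05,"offset":[0,-0.006,-0.05],"dr":[0,0,0]}])

```text
clock: 6.4
ee_pos: [0.637, 0.1318, 0.2523]
orientation: [0.003, 0.113, 0.994, 0.002]
ft_force: [-1.0, 0.1, 0.2]
opening: 0.0497
gripper_force: 0.0
```

```bash
python3 mv.py 0.563 0.0894 0.149 76.8
```

```text
6.4 [0.637  0.1318 0.2523] [ 0.15  0.83 -0.88  1.45  0.66  1.17  0.52] 0.049674758793774164 [-1.   0.1  0.2]
[ 0.063  -0.0585  0.1027] [0.26 0.26 0.17]
```

Request:
apply_moves(newtons=15, rows=[{"gripper":0.05,"offset":[0.032,-0.029,0],"dr":[0,0,0]},{"gripper":0.05,"offset":[0.063,-0.0585,0],"dr":[0.2,0.2,0.2]},{"gripper":0.05,"offset":[0.063,-0.0585,0.03],"dr":[0.2,0.2,0.2]},{"gripper":0.05,"offset":[0.063,-0.0585,0.05],"dr":[0.2,0.2,0.2]},{"gripper":0.05,"offset":[0.063,-0.0585,0.07],"dr":[0.2,0.2,0.2]},{"gripper":0.05,"offset":[0.063,-0.0585,0.09],"dr":[0.2,0.2,0.2]},{"gripper":0.05,"offset":[0.063,-0.0585,0.102],"dr":[0.2,0.2,0.2]},{"gripper":0.05,"offset":[0.063,-0.0585,0.102],"dr":[0.2,0.2,0.2]}])

```text
clock: 7.2
ee_pos: [0.5597, 0.0866, 0.1448]
orientation: [-0.004, 0.115, 0.993, -0.002]
ft_force: [-0.2, -0.8, -0.4]
opening: 0.0499
gripper_force: 0.0
```

Request:
apply_moves(rows=[{"gripper":0.0,"offset":[0,0,0],"dr":[0,0,0]},{"gripper":0.0,"offset":[0,0,0],"dr":[0,0,0]},{"gripper":0.0,"offset":[0,0,0],"dr":[0,0,0]},{"gripper":0.0,"offset":[0,0,0],"dr":[0,0,0]},{"gripper":0.0,"offset":[0,0,0],"dr":[0,0,0]},{"gripper":0.0,"offset":[0,0,0],"dr":[0,0,0]}])

```text
clock: 7.8
ee_pos: [0.5617, 0.0891, 0.1473]
orientation: [-0.001, 0.115, 0.993, 0.0]
ft_force: [2.4, 5.1, -1.3]
opening: 0.0111
gripper_force: 15.0
```

Run:
```python
from h import *
s=snap('side','s2.png');st=env.read_state();print(st['ee_pos'],st['opening'],st['gripper_force'],st['ft_force'])
i=s['color'][135:235,170:270,::-1]
cv2.imwrite('pics/s2c.png',cv2.resize(i,None,fx=6,fy=6,interpolation=cv2.INTER_CUBIC))
from mv import R
# arc rows in tool frame: rotate about hinge
q=st['orientation'];R0=R.from_quat([q[1],q[2],q[3],q[0]])
H=np.array([.6316,.176,0]);p=st['ee_pos'].copy()
for a in np.arange(3,25,3):
    v=p-H;v[2]=0;n=R.from_euler('z',-a,degrees=True).apply(v)
    print(a,R0.inv().apply(n-v).round(4))
```

```text
[0.56169888 0.08908752 0.14725408] 0.011616669755317981 15.000639287754893 [ 2.2245727   4.45045565 -1.428852  ]
3 [0.0052 0.0027 0.    ]
6 [0.0102 0.0056 0.    ]
9 [0.0151 0.0088 0.    ]
12 [0.0199 0.0122 0.0001]
15 [0.0244 0.0159 0.0001]
18 [0.0287 0.0198 0.0001]
21 [0.0328 0.024  0.0001]
24 [0.0367 0.0283 0.0001]
```

Request:
apply_moves(rows=[{"gripper":0.0,"offset":[0.0026,0.0013,0],"dr":[0,0,1.5]},{"gripper":0.0,"offset":[0.0069,0.0037,0],"dr":[0,0,4]},{"gripper":0.0,"offset":[0.0118,0.0066,0],"dr":[0,0,7]},{"gripper":0.0,"offset":[0.0167,0.0099,0],"dr":[0,0,10]},{"gripper":0.0,"offset":[0.0214,0.0134,0],"dr":[0,0,13]},{"gripper":0.0,"offset":[0.0258,0.0172,0],"dr":[0,0,16]},{"gripper":0.0,"offset":[0.0301,0.0212,0],"dr":[0,0,19]},{"gripper":0.0,"offset":[0.0341,0.0254,0],"dr":[0,0,22]}])

```text
clock: 8.65
ee_pos: [0.5351, 0.12, 0.1472]
orientation: [-0.0, 0.304, 0.953, -0.001]
ft_force: [4.6, 2.0, -1.3]
opening: 0.0113
gripper_force: 15.0
```

```bash
cat > arc.py <<'E'
from h import *
from mv import R
import sys
H=np.array([float(sys.argv[1]),float(sys.argv[2]),0]);sg=float(sys.argv[3])
st=env.read_state();q=st['orientation'];R0=R.from_quat([q[1],q[2],q[3],q[0]]);p=st['ee_pos']
print(st['clock'],p.round(4),st['ft_force'].round(1),st['ft_torque'].round(2),st['q'].round(2),st['opening'],'tool yaw y',np.degrees(np.arctan2(*R0.as_matrix()[1::-1,1])))
v=p-H;v[2]=0;print('radius',np.linalg.norm(v),'dir',np.degrees(np.arctan2(v[1],v[0])))
for a in np.arange(3,25,3): print(a,R0.inv().apply(R.from_euler('z',sg*a,degrees=True).apply(v)-v).round(4))
E
python3 arc.py .6316 .176 -1
```

```text
8.65 [0.5351 0.12   0.1472] [ 4.6  2.  -1.3] [ 0.37 -0.89  0.06] [ 0.1   0.8  -0.7   1.87  0.74  0.75 -0.07] 0.011311752857046954 tool yaw y 54.61172781486549
radius 0.11157045315971778 dir -149.86153028053653
3 [ 0.0053  0.0026 -0.    ]
6 [ 0.0104  0.0054 -0.    ]
9 [ 0.0153  0.0085 -0.    ]
12 [ 0.0201  0.0118 -0.    ]
15 [ 0.0247  0.0154 -0.    ]
18 [ 0.0291  0.0193 -0.    ]
21 [ 0.0333  0.0233 -0.0001]
24 [ 0.0373  0.0276 -0.0001]
```

View pics/s2c.png

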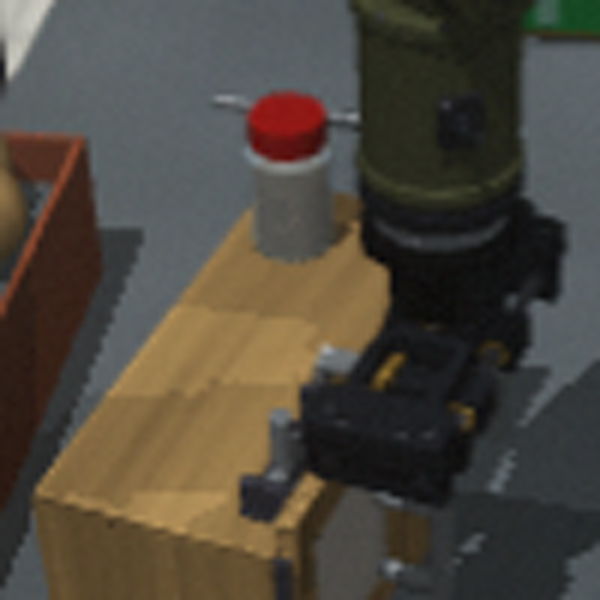

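The picture shows the knob at (282,430), drawn right up to the end guide, with the gripper holding the bar. The leaf is following, so I'll continue.

Request:
apply_moves(rows=[{"gripper":0.0,"offset":[0.0053,0.0026,0],"dr":[0,0,3]},{"gripper":0.0,"offset":[0.0104,0.0054,0],"dr":[0,0,6]},{"gripper":0.0,"offset":[0.0153,0.0085,0],"dr":[0,0,9]},{"gripper":0.0,"offset":[0.02,0.0119,0],"dr":[0,0,12]},{"gripper":0.0,"offset":[0.0246,0.0155,0],"dr":[0,0,15]},{"gripper":0.0,"offset":[0.0289,0.0194,0],"dr":[0,0,18]},{"gripper":0.0,"offset":[0.0331,0.0235,0],"dr":[0,0,21]},{"gripper":0.0,"offset":[0.037,0.0279,0],"dr":[0,0,24]}])

```text
clock: 9.45
ee_pos: [0.5208, 0.1633, 0.1472]
orientation: [0.0, 0.496, 0.869, -0.002]
ft_force: [3.0, 0.8, 1.4]
opening: 0.0113
gripper_force: 15.0
```

```bash
python3 arc.py .6316 .176 -1
```

```text
9.45 [0.5208 0.1633 0.1472] [3.  0.8 1.4] [ 0.05 -0.69  0.07] [-0.05  0.77 -0.58  1.88  0.64  0.69 -0.48] 0.011294678477519707 tool yaw y 30.587459431008767
radius 0.11147872641175677 dir -173.46083476690887
3 [ 0.0053  0.0025 -0.    ]
6 [ 0.0104  0.0053 -0.    ]
9 [ 0.0154  0.0084 -0.0001]
12 [ 0.0202  0.0117 -0.0001]
15 [ 0.0248  0.0152 -0.0001]
18 [ 0.0292  0.019  -0.0001]
21 [ 0.0335  0.023  -0.0001]
24 [ 0.0375  0.0273 -0.0002]
```

Good; the same step again.

Request:
apply_moves(rows=[{"gripper":0.0,"offset":[0.0053,0.0026,0],"dr":[0,0,3]},{"gripper":0.0,"offset":[0.0104,0.0054,0],"dr":[0,0,6]},{"gripper":0.0,"offset":[0.0153,0.0085,0],"dr":[0,0,9]},{"gripper":0.0,"offset":[0.02,0.0119,0],"dr":[0,0,12]},{"gripper":0.0,"offset":[0.0246,0.0155,0],"dr":[0,0,15]},{"gripper":0.0,"offset":[0.0289,0.0194,0],"dr":[0,0,18]},{"gripper":0.0,"offset":[0.0331,0.0235,0],"dr":[0,0,21]},{"gripper":0.0,"offset":[0.037,0.0279,0],"dr":[0,0,24]}])

```text
clock: 10.25
ee_pos: [0.5254, 0.209, 0.1472]
orientation: [0.0, 0.665, 0.747, -0.002]
ft_force: [0.6, -0.4, 2.4]
opening: 0.0114
gripper_force: 15.0
```

```bash
python3 arc.py .6316 .176 -1
```

```text
10.25 [0.5254 0.209  0.1472] [ 0.6 -0.4  2.4] [-0.11 -0.29  0.06] [-0.19  0.77 -0.46  1.82  0.52  0.68 -0.84] 0.011448533198469833 tool yaw y 6.58440310669052
radius 0.11122967922008827 dir 162.74049945797017
3 [ 0.0053  0.0025 -0.    ]
6 [ 0.0104  0.0053 -0.0001]
9 [ 0.0154  0.0083 -0.0001]
12 [ 0.0202  0.0116 -0.0001]
15 [ 0.0248  0.0151 -0.0001]
18 [ 0.0292  0.0189 -0.0002]
21 [ 0.0335  0.0229 -0.0002]
24 [ 0.0375  0.0271 -0.0002]
```

Request:
apply_moves(rows=[{"gripper":0.0,"offset":[0.0053,0.0026,0],"dr":[0,0,3]},{"gripper":0.0,"offset":[0.0104,0.0054,0],"dr":[0,0,6]},{"gripper":0.0,"offset":[0.0153,0.0085,0],"dr":[0,0,9]},{"gripper":0.0,"offset":[0.02,0.0119,0],"dr":[0,0,12]},{"gripper":0.0,"offset":[0.0246,0.0155,0],"dr":[0,0,15]},{"gripper":0.0,"offset":[0.0289,0.0194,0],"dr":[0,0,18]},{"gripper":0.0,"offset":[0.0317,0.0221,0],"dr":[0,0,20]},{"gripper":0.0,"offset":[0.0331,0.0235,0],"dr":[0,0,21]}])

```text
clock: 11.05
ee_pos: [0.5448, 0.2452, 0.1472]
orientation: [0.0, 0.79, 0.613, -0.002]
ft_force: [-0.5, -0.8, 5.6]
opening: 0.0112
gripper_force: 15.0
```

```bash
python3 arc.py .6316 .176 -1|head -2
```

```text
11.05 [0.5448 0.2452 0.1472] [-0.5 -0.8  5.6] [-0.09 -0.15  0.11] [-0.3   0.79 -0.36  1.72  0.4   0.7  -1.12] 0.011161989054098173 tool yaw y -14.336611241260538
radius 0.11095649419112809 dir 141.43278683368538
```

Request:
apply_moves(rows=[{"gripper":0.0,"offset":[0,0,0],"dr":[0,0,0]},{"gripper":0.04,"offset":[0,0,0],"dr":[0,0,0]},{"gripper":0.04,"offset":[0,0,0],"dr":[0,0,0]},{"gripper":0.04,"offset":[0,0,0],"dr":[0,0,0]},{"gripper":0.04,"offset":[0,0,-0.02],"dr":[0,0,0]},{"gripper":0.04,"offset":[0,0,-0.05],"dr":[0,0,0]},{"gripper":0.04,"offset":[0,0,-0.09],"dr":[0,0,0]},{"gripper":0.04,"offset":[0,0,-0.11],"dr":[0,0,0]}])

```text
clock: 11.85
ee_pos: [0.5451, 0.2463, 0.2591]
orientation: [-0.0, 0.789, 0.614, -0.001]
ft_force: [-0.2, 0.1, -0.1]
opening: 0.0398
gripper_force: 0.0
```

```bash
python3 mv.py 0.5436 0.0066 0.25 76.8
python3 - <<'E'
from fit import *
s=snap('top','t3.png')
i=s['color'][110:230,185:325,::-1]
cv2.imwrite('pics/t3c.png',cv2.resize(i,None,fx=5,fy=5,interpolation=cv2.INTER_CUBIC))
E
```

```text
11.85 [0.5451 0.2463 0.2591] [-0.26  0.65 -0.43  1.62  0.32  0.94 -1.04] 0.03982672652652348 [-0.2  0.1 -0.1]
[-0.2326  0.0576  0.0093] [ -0.11  -0.   -91.05]
```

Request:
apply_moves(rows=[{"gripper":0.05,"offset":[-0.03,0.007,0],"dr":[0,0,-8.5]},{"gripper":0.05,"offset":[-0.06,0.015,0],"dr":[0,0,-17]},{"gripper":0.05,"offset":[-0.09,0.022,0],"dr":[0,0,-25.5]},{"gripper":0.05,"offset":[-0.12,0.029,0],"dr":[0,0,-34]},{"gripper":0.05,"offset":[-0.15,0.036,0],"dr":[0,0,-42.5]},{"gripper":0.05,"offset":[-0.18,0.044,0],"dr":[0,0,-51]},{"gripper":0.05,"offset":[-0.21,0.05,0],"dr":[0,0,-59.5]},{"gripper":0.05,"offset":[-0.232,0.057,0],"dr":[0,0,-68]}])

```text
clock: 12.8
ee_pos: [0.5408, 0.004, 0.2549]
orientation: [-0.003, 0.309, 0.951, -0.003]
ft_force: [0.3, 0.2, -0.0]
opening: 0.05
gripper_force: 0.0
```

```bash
python3 mv.py 0.5436 0.0066 0.149 76.8
python3 - <<'E'
from fit import *
s=snap('side','s3.png')
i=s['color'][135:255,170:310,::-1]
cv2.imwrite('pics/s3c.png',cv2.resize(i,None,fx=5,fy=5,interpolation=cv2.INTER_CUBIC))
E
```

```text
12.8 [0.5408 0.004  0.2549] [ 0.37  0.66 -0.79  1.78  0.56  0.96  0.29] 0.050020909355000316 [ 0.3  0.2 -0. ]
[-0.0012  0.0046  0.1059] [ -0.42  -0.36 -22.77]
```

View pics/s3c.png

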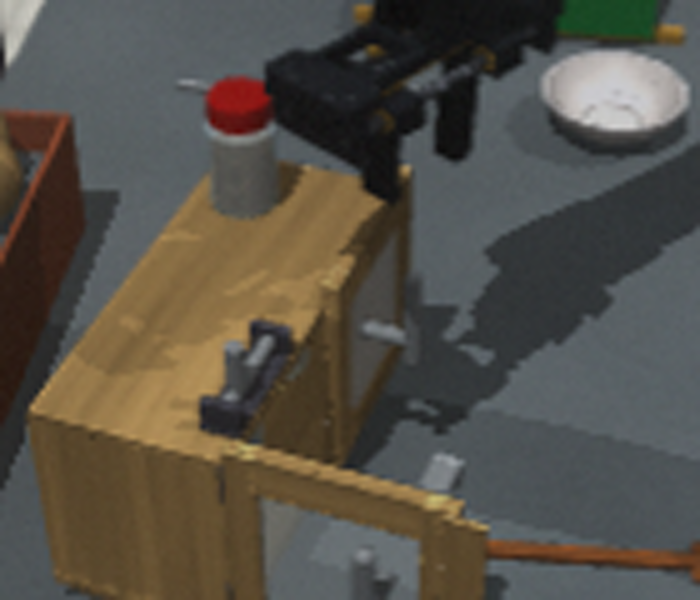

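The bolted leaf stands open at the front and the bolt is drawn, with the knob at (235,370). The covered leaf is still shut, with its bar at about (412,320). I'll lower onto that bar.

Request:
apply_moves(newtons=15, rows=[{"gripper":0.05,"offset":[0,0.003,0],"dr":[0,0,-8.5]},{"gripper":0.05,"offset":[0,0.003,0],"dr":[0,0,-17]},{"gripper":0.05,"offset":[0,0.003,0],"dr":[0,0,-22.7]},{"gripper":0.05,"offset":[0,0.003,0.03],"dr":[0,0,-22.7]},{"gripper":0.05,"offset":[0,0.003,0.05],"dr":[0,0,-22.7]},{"gripper":0.05,"offset":[0,0.003,0.07],"dr":[0,0,-22.7]},{"gripper":0.05,"offset":[0,0.003,0.09],"dr":[0,0,-22.7]},{"gripper":0.05,"offset":[0,0.003,0.106],"dr":[0,0,-22.7]}])

```text
clock: 13.75
ee_pos: [0.5429, 0.0107, 0.1493]
orientation: [-0.003, 0.118, 0.993, -0.001]
ft_force: [0.1, -1.0, -0.4]
opening: 0.0503
gripper_force: 0.0
```

```bash
python3 mv.py 0.5436 0.0066 0.149 76.8
```

```text
13.75 [0.5429 0.0107 0.1493] [ 0.34  0.82 -0.78  1.87  0.8   0.8   0.46] 0.050264901710382524 [ 0.1 -1.  -0.4]
[-0.0017 -0.0038  0.0003] [-0.18 -0.33 -0.31]
```

Request:
apply_moves(rows=[{"gripper":0.05,"offset":[-0.001,-0.004,0],"dr":[0,0,0]},{"gripper":0.0,"offset":[-0.001,-0.004,0],"dr":[0,0,0]},{"gripper":0.0,"offset":[-0.001,-0.004,0],"dr":[0,0,0]},{"gripper":0.0,"offset":[-0.001,-0.004,0],"dr":[0,0,0]},{"gripper":0.0,"offset":[-0.001,-0.004,0],"dr":[0,0,0]},{"gripper":0.0,"offset":[-0.001,-0.004,0],"dr":[0,0,0]},{"gripper":0.0,"offset":[-0.001,-0.004,0],"dr":[0,0,0]}])

```text
clock: 14.45
ee_pos: [0.5442, 0.0058, 0.1514]
orientation: [-0.002, 0.118, 0.993, -0.001]
ft_force: [-1.0, 2.7, 1.9]
opening: 0.0113
gripper_force: 15.0
```

```bash
python3 arc.py .5665 -.1015 1
```

```text
14.45 [0.5442 0.0058 0.1514] [-1.   2.7  1.9] [ 0.5  -0.09 -0.01] [ 0.35  0.82 -0.79  1.87  0.8   0.8   0.47] 0.011332821236649806 tool yaw y 76.4849716979261
radius 0.10960018897288322 dir 101.75071408696218
3 [ 0.0051 -0.0026  0.    ]
6 [ 0.0101 -0.0054  0.    ]
9 [ 0.0149 -0.0085  0.0001]
12 [ 0.0196 -0.0119  0.0001]
15 [ 0.0241 -0.0155  0.0001]
18 [ 0.0283 -0.0193  0.0001]
21 [ 0.0324 -0.0233  0.0001]
24 [ 0.0363 -0.0276  0.0002]
```

Request:
apply_moves(rows=[{"gripper":0.0,"offset":[0.0026,-0.0013,0],"dr":[0,0,-1.5]},{"gripper":0.0,"offset":[0.0068,-0.0035,0],"dr":[0,0,-4]},{"gripper":0.0,"offset":[0.0117,-0.0065,0],"dr":[0,0,-7]},{"gripper":0.0,"offset":[0.0165,-0.0097,0],"dr":[0,0,-10]},{"gripper":0.0,"offset":[0.0211,-0.0131,0],"dr":[0,0,-13]},{"gripper":0.0,"offset":[0.0255,-0.0168,0],"dr":[0,0,-16]},{"gripper":0.0,"offset":[0.0297,-0.0206,0],"dr":[0,0,-19]},{"gripper":0.0,"offset":[0.0337,-0.0247,0],"dr":[0,0,-22]}])

```text
clock: 15.25
ee_pos: [0.5049, -0.0103, 0.1514]
orientation: [-0.002, -0.076, 0.997, -0.0]
ft_force: [-0.5, 3.5, 2.1]
opening: 0.0115
gripper_force: 15.0
```

```bash
python3 arc.py .5665 -.1015 1
```

```text
15.25 [ 0.5049 -0.0103  0.1514] [-0.5  3.5  2.1] [0.75 0.07 0.03] [ 0.44  0.81 -0.88  1.98  0.9   0.8   0.75] 0.011475234431761742 tool yaw y 98.7043557018013
radius 0.11004885954009438 dir 124.03981530187703
3 [ 0.0051 -0.0026  0.    ]
6 [ 0.0101 -0.0055  0.    ]
9 [ 0.015  -0.0086  0.0001]
12 [ 0.0197 -0.012   0.0001]
15 [ 0.0241 -0.0156  0.0001]
18 [ 0.0284 -0.0194  0.0001]
21 [ 0.0325 -0.0235  0.0001]
24 [ 0.0364 -0.0278  0.0002]
```

Request:
apply_moves(rows=[{"gripper":0.0,"offset":[0.0051,-0.0026,0],"dr":[0,0,-3]},{"gripper":0.0,"offset":[0.0101,-0.0055,0],"dr":[0,0,-6]},{"gripper":0.0,"offset":[0.015,-0.0086,0],"dr":[0,0,-9]},{"gripper":0.0,"offset":[0.0197,-0.012,0],"dr":[0,0,-12]},{"gripper":0.0,"offset":[0.0241,-0.0156,0],"dr":[0,0,-15]},{"gripper":0.0,"offset":[0.0284,-0.0194,0],"dr":[0,0,-18]},{"gripper":0.0,"offset":[0.0325,-0.0235,0],"dr":[0,0,-21]},{"gripper":0.0,"offset":[0.0364,-0.0278,0],"dr":[0,0,-24]}])

```text
clock: 16.05
ee_pos: [0.4723, -0.0437, 0.1514]
orientation: [-0.003, -0.282, 0.96, -0.0]
ft_force: [-0.8, 3.0, 1.6]
opening: 0.0117
gripper_force: 15.0
```

```bash
python3 arc.py .5665 -.1015 1
```

```text
16.05 [ 0.4723 -0.0437  0.1514] [-0.8  3.   1.6] [0.68 0.25 0.05] [ 0.56  0.82 -0.97  2.07  0.98  0.82  1.12] 0.011682997932248815 tool yaw y 122.70789034827143
radius 0.11051896372947778 dir 148.4655270351274
3 [ 0.0051 -0.0026  0.    ]
6 [ 0.0101 -0.0056  0.    ]
9 [ 0.015  -0.0087  0.0001]
12 [ 0.0196 -0.0122  0.0001]
15 [ 0.0241 -0.0158  0.0001]
18 [ 0.0284 -0.0197  0.0001]
21 [ 0.0325 -0.0238  0.0001]
24 [ 0.0363 -0.0281  0.0002]
```

Request:
apply_moves(rows=[{"gripper":0.0,"offset":[0.0051,-0.0026,0],"dr":[0,0,-3]},{"gripper":0.0,"offset":[0.0101,-0.0056,0],"dr":[0,0,-6]},{"gripper":0.0,"offset":[0.015,-0.0087,0],"dr":[0,0,-9]},{"gripper":0.0,"offset":[0.0196,-0.0122,0],"dr":[0,0,-12]},{"gripper":0.0,"offset":[0.0241,-0.0158,0],"dr":[0,0,-15]},{"gripper":0.0,"offset":[0.0284,-0.0197,0],"dr":[0,0,-18]},{"gripper":0.0,"offset":[0.0325,-0.0238,0],"dr":[0,0,-21]},{"gripper":0.0,"offset":[0.0363,-0.0281,0],"dr":[0,0,-24]}])

```text
clock: 16.85
ee_pos: [0.4565, -0.0876, 0.1515]
orientation: [-0.003, -0.475, 0.88, 0.0]
ft_force: [-1.8, 0.4, 1.0]
opening: 0.0111
gripper_force: 15.0
```

```bash
python3 arc.py .5665 -.1015 1
```

```text
16.85 [ 0.4565 -0.0876  0.1515] [-1.8  0.4  1. ] [0.46 0.23 0.06] [ 0.7   0.85 -1.07  2.09  1.04  0.88  1.56] 0.011081503731891993 tool yaw y 146.68195833856612
radius 0.11085079652117921 dir 172.79844000495945
3 [ 0.0051 -0.0027  0.    ]
6 [ 0.0101 -0.0056  0.    ]
9 [ 0.015  -0.0089  0.0001]
12 [ 0.0196 -0.0123  0.0001]
15 [ 0.0241 -0.016   0.0001]
18 [ 0.0284 -0.02    0.0001]
21 [ 0.0324 -0.0241  0.0001]
24 [ 0.0363 -0.0285  0.0001]
```

Request:
apply_moves(rows=[{"gripper":0.0,"offset":[0.0051,-0.0027,0],"dr":[0,0,-3]},{"gripper":0.0,"offset":[0.0101,-0.0056,0],"dr":[0,0,-6]},{"gripper":0.0,"offset":[0.015,-0.0089,0],"dr":[0,0,-9]},{"gripper":0.0,"offset":[0.0196,-0.0123,0],"dr":[0,0,-12]},{"gripper":0.0,"offset":[0.0241,-0.016,0],"dr":[0,0,-15]},{"gripper":0.0,"offset":[0.0284,-0.02,0],"dr":[0,0,-18]},{"gripper":0.0,"offset":[0.0304,-0.022,0],"dr":[0,0,-19.5]},{"gripper":0.0,"offset":[0.0304,-0.022,0],"dr":[0,0,-19.5]}])

```text
clock: 17.65
ee_pos: [0.4583, -0.1259, 0.1515]
orientation: [-0.004, -0.615, 0.788, 0.0]
ft_force: [-2.5, -0.0, 2.1]
opening: 0.011
gripper_force: 15.0
```

```bash
python3 arc.py .5665 -.1015 1|head -2
```

```text
17.65 [ 0.4583 -0.1259  0.1515] [-2.5 -0.   2.1] [0.1  0.42 0.11] [ 0.81  0.9  -1.14  2.06  1.06  0.95  1.96] 0.011031317138131611 tool yaw y 165.96109448868708
radius 0.11089188434676343 dir -167.31451188578188
```

Request:
apply_moves(rows=[{"gripper":0.0,"offset":[0,0,0],"dr":[0,0,0]},{"gripper":0.04,"offset":[0,0,0],"dr":[0,0,0]},{"gripper":0.04,"offset":[0,0,0],"dr":[0,0,0]},{"gripper":0.04,"offset":[0,0,0],"dr":[0,0,0]},{"gripper":0.04,"offset":[0,0,-0.02],"dr":[0,0,0]},{"gripper":0.04,"offset":[0,0,-0.05],"dr":[0,0,0]},{"gripper":0.04,"offset":[0,0,-0.09],"dr":[0,0,0]},{"gripper":0.04,"offset":[0,0,-0.13],"dr":[0,0,0]}])

```text
clock: 18.45
ee_pos: [0.4599, -0.1243, 0.283]
orientation: [-0.002, -0.616, 0.788, 0.001]
ft_force: [0.5, 0.5, -0.1]
opening: 0.0401
gripper_force: 0.0
```

```bash
python3 mv.py .35 -.35 .30 147
```

```text
18.45 [ 0.4599 -0.1243  0.283 ] [ 0.91  0.72 -1.31  1.91  0.78  1.15  2.2 ] 0.040109556068634464 [ 0.5  0.5 -0.1]
[ 0.2456  0.052  -0.016 ] [ 0.19 -0.22 18.99]
```

Request:
apply_moves(rows=[{"gripper":0.04,"offset":[0.03,0.006,-0.01],"dr":[0,0,6]},{"gripper":0.04,"offset":[0.06,0.012,-0.016],"dr":[0,0,12]},{"gripper":0.04,"offset":[0.09,0.018,-0.016],"dr":[0,0,18]},{"gripper":0.04,"offset":[0.12,0.024,-0.016],"dr":[0,0,24]},{"gripper":0.04,"offset":[0.15,0.03,-0.016],"dr":[0,0,30]},{"gripper":0.04,"offset":[0.18,0.036,-0.016],"dr":[0,0,36]},{"gripper":0.04,"offset":[0.2,0.04,-0.016],"dr":[0,0,42]},{"gripper":0.04,"offset":[0.2,0.04,-0.016],"dr":[0,0,42]}])

```text
clock: 19.25
ee_pos: [0.3712, -0.3116, 0.2981]
orientation: [-0.003, -0.289, 0.957, -0.001]
ft_force: [0.3, 0.3, -0.0]
opening: 0.0396
gripper_force: 0.0
```

Run:
```python
from h import *
t=snap('top');s=snap('side')
A=cv2.resize(t['color'][110:230,110:410,::-1],None,fx=2.6,fy=2.6,interpolation=cv2.INTER_CUBIC)
B=cv2.resize(s['color'][110:290,130:430,::-1],None,fx=1.6,fy=1.6,interpolation=cv2.INTER_CUBIC)
o=np.zeros((A.shape[0]+B.shape[0],A.shape[1],3),np.uint8);o[:A.shape[0]]=A;o[A.shape[0]:,:B.shape[1]]=B
print(o.shape);cv2.imwrite('pics/fin.png',o)
```

```text
(600, 780, 3)
```

View pics/fin.png

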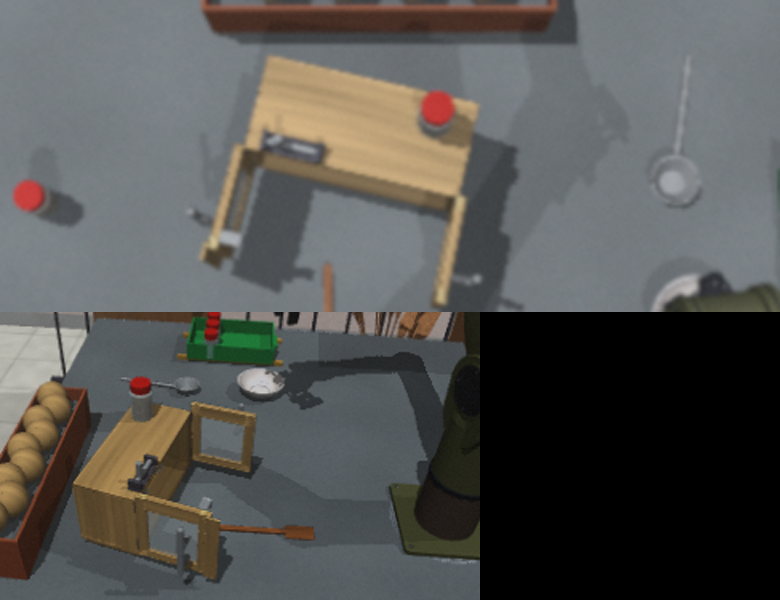

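Both leaves stand square to the front: the bolted one runs from (240,150) to (208,255) and the covered one from (460,200) to (440,300). The bolt is drawn, the bystanders haven't moved, and the arm is clear. I'll hand the job in.

```bash
python3 -c "
from workcell import workorder
print(workorder.sign_off())"
```

```text
the job is handed in; nothing more can be done
None
```

The job is handed in at about 19 s of the 64 s allowed: the bolt is fully drawn and both leaves stand open at about 90° (bolted leaf first), with the jars, dish, ladle and stirrer left where they were.

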